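Pin the tilting stage and hold the test slide flush on it

ROBOT

A 7-joint arm with a two-finger parallel gripper is mounted at the origin on the work surface; the furniture and walls round the work are solid. World frame = base frame: x ahead of the robot, y to its left, z up, the work surface at z = 0. Lengths are in m, angles in degrees, forces in N, time in s.
With the tool pointing down it reaches from about 0.425 to 0.875 m from the base axis. Payload 4.7 kg.
Tool frame: the origin (TCP) lies midway between the tips of the shut fingers; the grasp point (between the pads) lies 19 mm behind it; z points along the fingers, y is the line along which they close (so a half turn about z gives the same grasp; the last joint's range is limited). The gripper opens to 87 mm and grips with 3 to 60 N. Pads are 19 mm wide; open, the fingers measure 117 mm over their backs; the gripper's body (75 mm by 190 mm) begins 51 mm behind the grasp point.
Start: joints at [76.209, 18.392, -4.016, 83.108, 1.295, 78.541, -3.26], TCP at [0.164, -0.629, 0.189] pointing down, gripper open.
Joint ranges: [-163.93, 163.93], [-17.29, 119.83], [-79.2, 71.16], [3.27, 140.29], [-89.18, 269.18], [5.43, 117.66], [-154.24, 154.24]. Speed limits (degrees/s): [147.25, 147.25, 180, 180, 180, 180, 180].

INTERFACE

Orientations are given as [roll, pitch, yaw] about the fixed x, y, z axes, in that order (R = Rz(yaw) Ry(pitch) Rx(roll)).
In Python, from cell import env gives the robot as it stands.
- The arm moves only by the tool step_arm, never from a script. Its argument "moves" is a list of rows, each an object with "dp": the shift along the tool's x, y, z in mm, a list of three; "dr": the turn, a rotation vector about the tool's x, y, z in rad, a list of three; "fingers": the closure, from 0 (fully open) to 1 (shut). In form: [{"dp": [dx, dy, dz], "dr": [ax, ay, az], "fingers": fingers}, ...]. A call has exactly 5 rows; each row shifts and turns the commanded pose from where the row before left it, along the tool's axes as they then stand; what a row does not reach is not made up. A row lasts 1/8 s, in which the tool goes at most 62.5 mm and 10.7 degrees, less where a joint would pass 70% of its speed; a pose out of reach is approached as far as the arm can. A call with a gripper value outside its range is refused whole. The fingers move at their own pace and stop on an object; "squeeze" is the grip in N (left out, the last holds). Time passes only in rows, so rows that do not move let the fingers close, or fill a call up. It gives the time, the measured TCP pose, the force, the opening and the grip force at its end, in the units of the state.
- env.get_obs(): the state, without advancing time (a new reading comes with each control period).
- env.read_camera(name): name is "scene" or "top" or "wrist"; returns the picture (384x512x3 uint8, red, green, blue); there is no depth.
- env.camera_model(name): a dict with "fx", "fy", "cx", "cy" (pixels), "k1" (the pictures are not rectified: a ray, as slopes to the right and down, at radius r is drawn at 1 + k1 r^2 times it, then the intrinsics apply), "R" (3x3) and "t" (3): a world point X has camera coordinates R X + t. Camera axes: x right, y down, z forward; pixel columns grow to the right and rows downward; lengths in m; the calibration is good to about 2 mm. A picture is of the moment at which its call begins: read the wrist's pose just before it. camera_model takes no time and is no camera call; for the wrist camera it gives the pose at the moment of the call.
- env.sign_off(): hands the job in; it is judged then, once.
The state is a dict: "time_s": time; "qpos": joint angles; "joint_velocities": joint speeds; "effort": joint torques, N m; "tool_pos": TCP position; "tool_rot": TCP orientation; "force": force on the tool from outside, world axes, zero at the start; "wrist_torque": the same for the moment, N m; "grip_width": finger opening in m; "grasp_force": force on a finger pad.
Only numpy, scipy, OpenCV 4.12 (cv2) and the standard library are available. Lean on these libraries where they do the work, as an engineer would, in place of code of your own. Each camera call takes 0.05 s, during which the arm holds its last target. There are 200 camera calls.

TASK

Set up the tilting stage for a test: put the brass pin fully home in the socket marked with one red dot, and after it the black pin in the socket marked with two dots. Then take the steel test slide by its orange grip, bring its long lower edge up to both pins, centred between the stage's sides, let it tilt until it lies flush on the sloped face, and press it there gently, with roughly 5 to 15 N; finish while still gripping and pressing it, do not let go. Leave everything else where it is.

Things in the scene. Friction and masses are not known exactly. Their poses are not given: they have to be found in the camera images.
- stage: Fixed grey tilting stage, foot 150 x 122 x 10 mm. Origin: centre of its underside; x uphill (away from the robot at yaw 0), z up. A pin bar 26 x 122 x 28 mm high, at x = -62 mm, has the two sockets; behind it rises the sloped face. Grey side cheeks at y = +-53 to 60 mm: x = 32 to 58, 92 mm high, and hinge ears x = -49 to -39, 35 mm high.
- hole_one (a point): Mouth centre of the socket marked with ONE red dot, in the top of the pin bar (28 mm above the bench, at stage x -62, y +34 mm). Round blind hole, 14 mm wide, 22 mm deep, chamfered. Axes as the stage.
- hole_two (a point): Mouth centre of the socket marked with TWO red dots (stage x -62, y -34 mm), the same size. Axes as the stage.
- stage_face: Sloped aluminium plate of the stage, 110 mm along the slope x 100 mm wide x 8 mm thick. Its slope differs from run to run, 11 to 26 degrees, rising along the stage's +x, and is locked. Origin on its hinge line at the low edge (stage x -48, z 30 mm); x runs up the slope, z is the outward normal; the upper surface is 6 mm above the origin along z.
- face (a point): Point on the upper surface of the sloped face, midway across it, where the centre of the slide's underside lies (to about 2 mm) when the slide lies flush with its lower edge against both pins. x up the slope, y to the stage's left, z out of the face.
- pin_block: Fixed blue block 34 x 110 x 28 mm in which the two pins stand at the start, in sockets 14 mm wide, 22 mm deep, at y = +-34 mm; which pin is in which varies. Origin: centre of its underside, z up. The block is on one side of the stage and the slide on the other; the sides vary.
- pin_brass: Loose brass locating pin, upright cylinder 12 mm across, 60 mm long, 40 g, chamfered ends. Origin at the centre of its lower end, z along the pin (up). Stands in the block with 38 mm showing; seated in a stage socket its lower end is 22 mm below the mouth and its top 66 mm above the bench; the play lets it lean a little when pushed.
- pin_black: Loose black locating pin, same size and origin as the brass one.
- slide: Loose test slide, flat on the bench at the start: steel plate 76 (x) x 96 (y) x 6 mm, two pale windows, orange grip block at its centre, 16 (x) x 24 (y) mm, up to 42 mm above the underside. 120 to 195 g. Origin: centre of the underside, z towards the grip. Pinched along y it can pivot about y between the pads and follow the slope. Either 96 mm edge may be the lower one.
- side_cutters: Loose yellow side cutters, 108 mm long, bystander behind the stage on the left.
- tape_amber: Loose roll of amber tape 72 mm across, bystander between robot and stage.
- marker_red: Loose red and white marker pen 134 mm long, bystander near the robot on its right.

How it is judged (in metres and radians):
On the way, in this order (a step that is already met when the one before it is completed fails the run):
1. the brass pin is home in the one-dot socket (horizontal distance between pin_brass and hole_one below 0.004 m and z of pin_brass in the frame of hole_one below -0.017 m and angle between pin_brass's own z axis and vertical below 0.22 rad and contact force between the fingers and pin_brass below 0.5 N), for 0.2 s.
2. the black pin is home in the two-dot socket (horizontal distance between pin_black and hole_two below 0.004 m and z of pin_black in the frame of hole_two below -0.017 m and angle between pin_black's own z axis and vertical below 0.22 rad and contact force between the fingers and pin_black below 0.5 N), for 0.2 s.
3. the slide, still gripped, lies flush on the sloped face against the pins (angle between the z axis of slide and the z axis of face, either way round below 0.04 rad and angle between the x axis of slide and the x axis of face, either way round below 0.09 rad and z of slide in the frame of face between -0.003 and 0.003 m and x of slide in the frame of face between -0.007 and 0.006 m and y of slide in the frame of face between -0.009 and 0.009 m and contact force between the fingers and slide above 3 N), for 0.2 s.
At the end, for the whole second after the job is handed in: Both pins in their sockets: 17 mm deep or more, within 4 mm of the centre, tilt under 0.22 rad. Slide gripped (over 3 N), pressed on the face with 3 to 30 N, flush within 0.04 rad and 3 mm, turned under 0.09 rad, within 9 mm across and 6 mm up or 7 mm down the slope of the face site (all of step 3 and horizontal distance between pin_brass and hole_one below 0.004 m and z of pin_brass in the frame of hole_one below -0.017 m and angle between each of pin_brass, pin_black's own z axis and vertical below 0.22 rad and horizontal distance between pin_black and hole_two below 0.004 m and z of pin_black in the frame of hole_two below -0.017 m and contact force between slide and stage_face between 3 and 30 N); the arm keeps its last pose, push and grip.
It fails at once if a bystander is pushed more than 25 mm (distance of any of side_cutters, tape_amber, marker_red from where it was at the start of the episode above 0.025 m).
It fails at once if the slide is slammed on the face with more than 120 N (contact force between slide and stage_face above 120 N).
It fails at once if the sloped face is forced out of its setting by more than 6 mm (distance of face from where it was at the start of the episode above 0.006 m).
It also fails if it takes over 64 s, if anything falls off the work surface, if the arm or the gripper's body presses on something with over 40 N, if the wrist force passes 120 N, or if a joint passes its speed limit or range.

## Working session

There is one attempt and no reset: what is moved stays moved. The work goes in short steps, Python scripts to look and compute and a tool call to move; the robot and the scene stay as the last step left them, time stands still between calls to the robot, and variables do not carry over. Pictures are saved under pics/ and viewed, at most 10 in all, crops included, and the job is handed in when it is done.

Besides the shell and the picture viewer there is one more tool, called after "Call:" as name([rows], argument=value, ...), one row to a line, values as JSON. step_arm: Moves the arm, as the interface text tells. Its arguments: {"type":"object","properties":{"moves":{"type":"array","items":{"type":"object","properties":{"dp":{"type":"array","items":{"type":"number"}},"dr":{"type":"array","items":{"type":"number"}},"fingers":{"type":"number"}}}},"squeeze":{"type":"number"}},"required":["moves"]}

```bash
mkdir -p pics; cat > h.py <<'E'
import numpy as np, cv2
from cell import env
from scipy.spatial.transform import Rotation as Ro
def ray(m,u,v):
    d=np.array([(u-m['cx'])/m['fx'],(v-m['cy'])/m['fy']]);s=d.copy()
    for _ in range(20): s=d/(1+m['k1']*(s@s))
    R=np.array(m['R']);t=np.array(m['t'])
    return -R.T@t, R.T@np.array([s[0],s[1],1])
def at(m,u,v,z):
    c,d=ray(m,u,v); return c+d*(z-c[2])/d[2]
def proj(m,X):
    p=np.array(m['R'])@np.array(X)+np.array(m['t']);s=p[:2]/p[2];s=s*(1+m['k1']*(s@s))
    return s[0]*m['fx']+m['cx'],s[1]*m['fy']+m['cy']
E
python3 - <<'E'
from h import *
for n in("scene","top"):
    im=env.read_camera(n);m=env.camera_model(n)
    cv2.imwrite(f"pics/{n}0.png",im[:,:,::-1]); 
    cv2.imwrite(f"pics/{n}0b.png",cv2.resize(im[:,:,::-1],(800,600),interpolation=cv2.INTER_CUBIC))
    print(n,m['fx'],m['k1'],-np.array(m['R']).T@m['t'],np.array(m['R'])[2])
o=env.get_obs();print(o)
E
```

```text
scene 452.1187842680118 -0.0021185225107623424 [0.05862819 0.52857931 0.65904253] [ 0.52346826 -0.56688019 -0.63610364]
top 428.699149792022 -0.1587024256405411 [ 0.34243481 -0.0057106   1.13499599] [ 0.17928597  0.01808677 -0.98363073]
{'time_s': 0.1, 'qpos': array([76.20886717, 18.43410737, -4.0169862 , 83.16868944,  1.29334544,
       78.54145752, -3.26010567]), 'joint_velocities': array([-0.1437273 , -0.151556  ,  0.04904366, -0.11069195, -0.00723938,
        0.00628831,  0.21072057]), 'effort': array([-3.94604422e-04, -4.92572379e+01, -4.05972172e-01, -3.13401103e+01,
       -6.41284254e-02,  3.95693968e-02,  6.34469757e-05]), 'tool_pos': array([ 0.16366694, -0.62847389,  0.18787231]), 'tool_rot': array([-1.79900894e+02,  3.46813086e-03,  1.46016923e+01]), 'force': array([-0.11804226,  0.3724937 ,  0.78198478]), 'wrist_torque': array([-0.0683278 ,  0.00143634,  0.01110372]), 'grasp_force': 0.0, 'grip_width': 0.08708191938616514}
```

View pics/top0b.png

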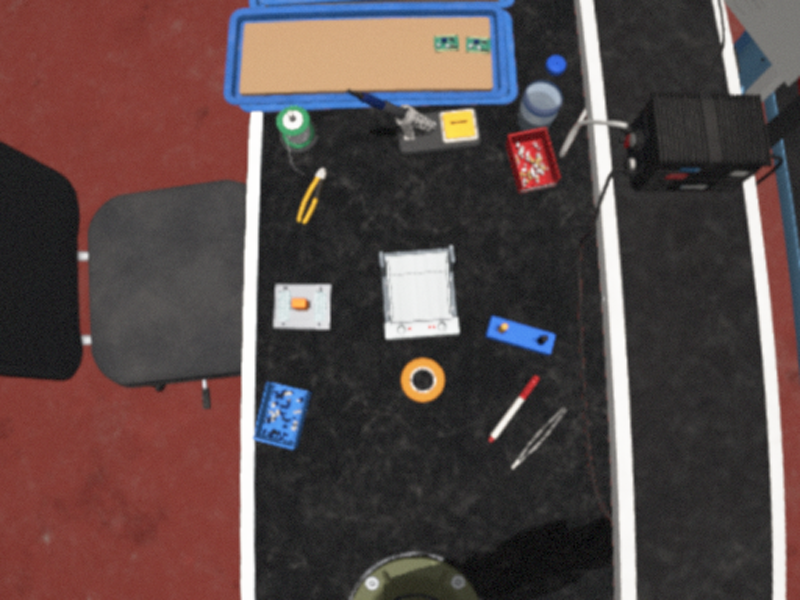

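View pics/scene0b.png

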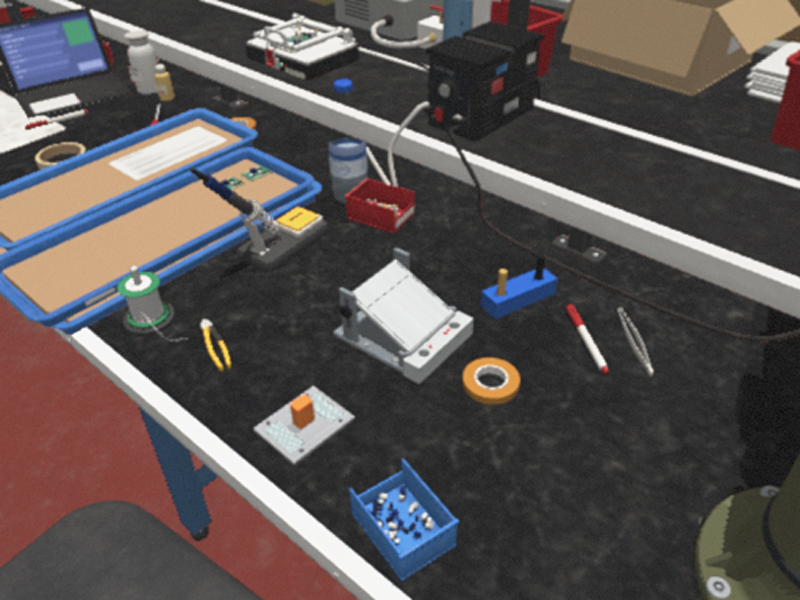

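The top view shows the slide on the left at (302,306), the stage at (421,293) and the pin block on the right at (521,335). The brass pin is at its left end (503,327) and the black pin at its right (542,339), in 800x600 pixels. The scene view confirms this, so I'll enlarge both.

```bash
python3 - <<'E'
import cv2
a=cv2.imread('pics/top0.png')[150:235,170:360]
cv2.imwrite('pics/topc.png',cv2.resize(a,None,fx=4.2,fy=4.2,interpolation=cv2.INTER_CUBIC))
a=cv2.imread('pics/scene0.png')[155:300,155:365]
cv2.imwrite('pics/scenec.png',cv2.resize(a,None,fx=3.8,fy=3.8,interpolation=cv2.INTER_CUBIC))
E
```

```text
(no output)
```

View pics/topc.png

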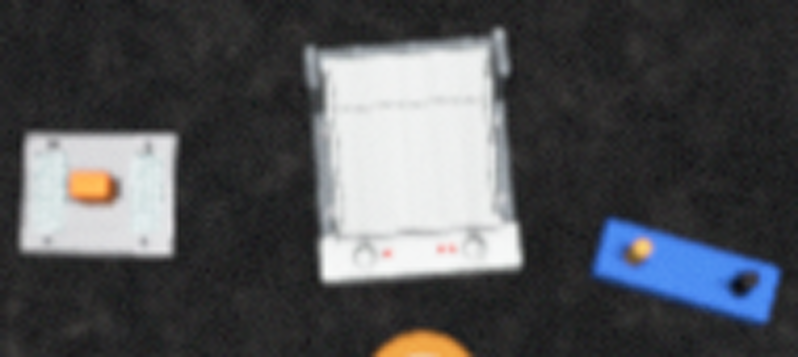

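View pics/scenec.png

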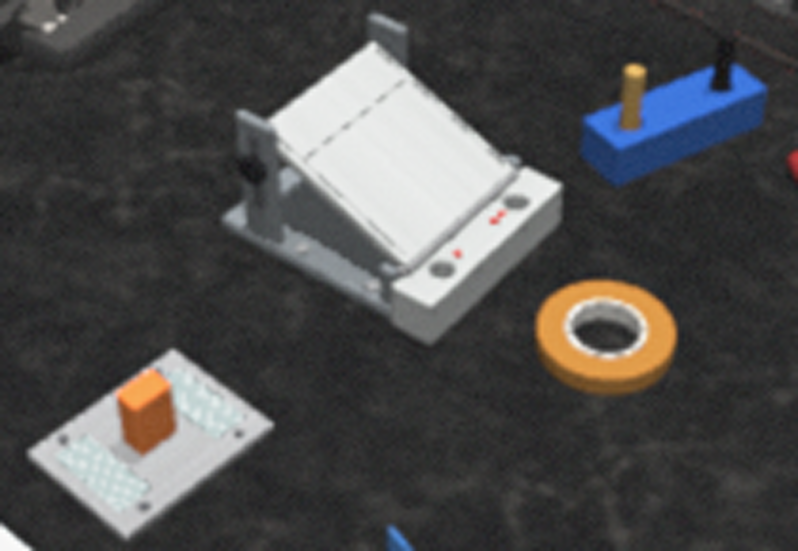

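The one-dot hole is at (365,257) in the top crop and the two-dot hole at (473,247). In the scene crop they are at (443,270) and (517,202). The brass pin's top is at (635,70) and the black pin's at (725,45). I'll fit the poses now.

```bash
cat > fit.py <<'E'
from h import *
from scipy.optimize import least_squares
M={n:env.camera_model(n) for n in('top','scene')}
def px(n,u,v):
    s,ox,oy=(4.2,170,150) if n=='top' else (3.8,155,155)
    return (u+.5)/s-.5+ox,(v+.5)/s-.5+oy
def fit(name,obs,x0):
    def pt(p,X):
        if len(X)==4: # face coords: x along slope,y,z
            a=np.radians(p[3]);X=(-.048+X[0]*np.cos(a)-X[2]*np.sin(a),X[1],.030+X[0]*np.sin(a)+X[2]*np.cos(a))
        y=np.radians(p[2]);return np.array([p[0]+np.cos(y)*X[0]-np.sin(y)*X[1],p[1]+np.sin(y)*X[0]+np.cos(y)*X[1],X[2]])
    def f(p): return np.concatenate([np.subtract(proj(M[n],pt(p,X)),px(n,*uv)) for n,uv,X in obs])
    r=least_squares(f,x0,loss='soft_l1',x_scale=[.01,.01,1,1][:len(x0)])
    print(name,r.x.round(4));print(f(r.x).reshape(-1,2).round(1).tolist());return r.x,lambda X:pt(r.x,X)
T,S='top','scene'
h1=(-.062,.034,.028);h2=(-.062,-.034,.028)
st=[(T,(365,257),h1),(T,(473,247),h2),(S,(443,270),h1),(S,(517,202),h2),
(T,(318,240),(-.049,.061,.028)),(T,(520,222),(-.049,-.061,.028)),
(S,(393,279),(-.049,.061,.028)),(S,(429,299),(-.075,.061,.028)),(S,(561,186),(-.075,-.061,.028)),
(S,(430,344),(-.075,.061,0)),(S,(561,222),(-.075,-.061,0)),
(S,(272,121),(.11,.05,.006,0)),(S,(375,43),(.11,-.05,.006,0)),(T,(318,55),(.11,.05,.006,0)),(T,(490,45),(.11,-.05,.006,0))]
p,f=fit('stage',st,[.6,0,5,18]);print('h1',f(h1),'h2',f(h2))
c=[(x*.017,y*.055,.028) for x,y in((1,1),(1,-1),(-1,-1),(-1,1))]
bl=[(T,q,X) for q,X in zip([(610,218),(780,267),(768,323),(594,276)],c)]
bl+=[(S,(635,70),(0,.034,.066)),(S,(725,45),(0,-.034,.066)),(S,(631,127),(0,.034,.028)),(S,(722,85),(0,-.034,.028)),
(T,(644,244),(0,.034,.066)),(T,(749,275),(0,-.034,.066)),(S,(583,123),c[0]),(S,(620,146),c[3]),(S,(767,88),c[2]),(S,(618,185),(-.017,.055,0))]
p,f=fit('block',bl,[.5,-.2,-16]);print('brass',f((0,.034,0)),'black',f((0,-.034,0)))
c=[(x*.038,y*.048,.006) for x,y in((1,1),(1,-1),(-1,-1),(-1,1))]
sl=[(T,q,X) for q,X in zip([(26,133),(177,134),(174,257),(20,252)],c)]
sl+=[(S,q,X) for q,X in zip([(173,349),(274,425),(127,538),(28,453)],[c[1],c[2],c[3],c[0]])]
sl+=[(T,(92,183),(0,0,.042)),(S,(147,386),(0,0,.042))]
fit('slide',sl,[.55,.2,0])
E
python3 fit.py
```

```text
stage [ 5.49600e-01 -1.60000e-02  3.02920e+00  2.43308e+01]
[[0.2, -0.8], [0.6, -0.3], [-0.2, -0.5], [-0.3, -0.2], [0.7, -1.0], [-0.7, -0.0], [-0.3, 1.7], [0.5, 2.0], [0.4, -0.1], [0.2, 0.1], [-0.2, 0.2], [-3.2, 1.3], [0.2, -0.9], [1.6, 1.2], [0.1, 0.8]]
h1 [0.4859272  0.01467507 0.028     ] h2 [ 0.48952064 -0.05322992  0.028     ]
block [  0.4719  -0.1845 -17.0111]
[[-0.2, 0.4], [-0.1, 0.1], [-0.4, -0.7], [0.3, -1.0], [0.2, 0.3], [0.7, -2.9], [-0.1, -1.0], [-0.4, 0.1], [-0.3, 0.7], [0.7, 0.6], [0.3, -0.8], [-0.1, 1.3], [-0.2, 0.1], [-0.5, 0.7]]
brass [ 0.48179732 -0.15194633  0.        ] black [ 0.46190347 -0.21697121  0.        ]
slide [ 0.5308  0.1853 -1.7901]
[[0.4, 0.2], [-0.4, 0.3], [-0.6, -1.0], [0.5, -0.4], [0.5, 0.1], [0.2, -0.4], [0.2, -0.3], [0.2, -0.1], [-0.7, 0.1], [-0.5, 0.7]]
```

Call:
step_arm([
  {"dp": [43, -38, 0], "dr": [0, 0, 0], "fingers": 0},
  {"dp": [43, -38, 0], "dr": [0, 0, 0], "fingers": 0},
  {"dp": [43, -38, 0], "dr": [0, 0, 0], "fingers": 0},
  {"dp": [43, -38, 0], "dr": [0, 0, 0], "fingers": 0},
  {"dp": [43, -38, 0], "dr": [0, 0, 0], "fingers": 0},
], squeeze=15)

```text
time_s: 0.72
tool_pos: [0.3247, -0.3891, 0.1886]
tool_rot: [-180.0, 0.0, 14.6]
force: [0.5, -0.0, 0.3]
grip_width: 0.0869
grasp_force: 0.0
```

Call:
step_arm([
  {"dp": [43, -38, 0], "dr": [0, 0, 0], "fingers": 0.4},
  {"dp": [43, -38, 0], "dr": [0, 0, 0], "fingers": 0.4},
  {"dp": [43, -38, 0], "dr": [0, 0, 0], "fingers": 0.4},
  {"dp": [43, -38, 0], "dr": [0, 0, 0], "fingers": 0.4},
  {"dp": [42, -38, 0], "dr": [0, 0, 0.18], "fingers": 0.4},
])

```text
time_s: 1.35
tool_pos: [0.4811, -0.1559, 0.1887]
tool_rot: [180.0, 0.0, 5.1]
force: [0.2, -1.2, 0.7]
grip_width: 0.0537
grasp_force: 0.0
```

```bash
cat > go.py <<'E'
# go.py X Y Z [roll pitch yaw] : total shift in present tool axes (mm), turn (rad)
from h import *; import sys
o=env.get_obs();a=[float(x) for x in sys.argv[1:]]
R=Ro.from_euler('xyz',o['tool_rot'],degrees=True)
print(o['time_s'],o['tool_pos'].round(4),o['tool_rot'].round(2),o['force'].round(1),o['grip_width'],o['grasp_force'])
if a:
    print('dp',(R.inv().apply(np.array(a[:3])-o['tool_pos'])*1000).round(1))
    if len(a)>3: print('dr',(R.inv()*Ro.from_euler('xyz',a[3:],degrees=True)).as_rotvec().round(3))
E
python3 go.py .4818 -.152 .15 180 0 3
python3 - <<'E'
from h import *
m=env.camera_model('wrist');im=env.read_camera('wrist')
cv2.imwrite('pics/w1.png',im[:,:,::-1])
print(m['fx'],m['cx'],m['k1'],-np.array(m['R']).T@m['t'],np.array(m['R']).round(3))
for X in([.4818,-.152,.066],[.4619,-.217,.066],[.4859,.0147,.028],[.4895,-.0532,.028]):print(proj(m,X))
E
```

```text
1.35 [ 0.4811 -0.1559  0.1887] [1.7998e+02 1.0000e-02 5.0900e+00] [ 0.2 -1.2  0.7] 0.05366143470054227 0.0
dp [ 1.1 -3.8 38.7]
dr [0.    0.    0.036]
320.1733750534859 256.9533845056098 -0.07363970802163261 [ 0.5574655  -0.14939712  0.38382155] [[ 0.089 -0.996 -0.   ]
 [-0.956 -0.086  0.28 ]
 [-0.279 -0.025 -0.96 ]]
(np.float64(252.97310387522447), np.float64(175.40038452051044))
(np.float64(313.3914712972949), np.float64(199.33561944100038))
(np.float64(107.65526183081101), np.float64(151.71269364411899))
(np.float64(166.6174035651137), np.float64(153.45178440253807))
```

View pics/w1.png

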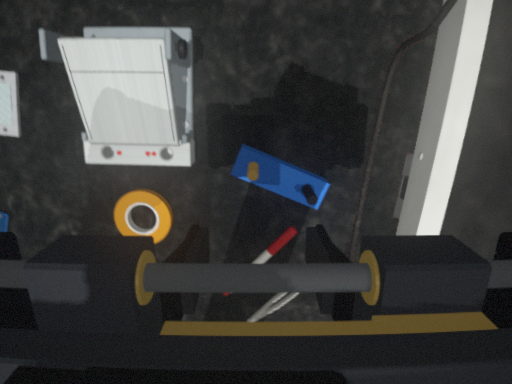

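The wrist view shows the holes at about (107,153) and (167,153), within about 1 px of prediction, and the brass pin at about (253,172). I'll use one enlarged mosaic to refine.

```bash
python3 - <<'E'
from h import *
m=env.camera_model('wrist')
im=cv2.imread('pics/w1.png');f=6
a=cv2.resize(im[130:180,75:205],None,fx=f,fy=f,interpolation=cv2.INTER_CUBIC)
b=cv2.resize(im[150:200,225:355],None,fx=f,fy=f,interpolation=cv2.INTER_CUBIC)
b=cv2.convertScaleAbs(b,alpha=1.8)
cv2.imwrite('pics/w1c.png',np.vstack([a,b]))
for n,X in dict(bt=[.4818,-.152,.066],bb=[.4818,-.152,.028],kt=[.4619,-.217,.066],kb=[.4619,-.217,.028]).items():
  u,v=proj(m,X);print(n,(u+.5-225)*f,(v+.5-150)*f+300)
for X in([.4859,.0147,.028],[.4895,-.0532,.028]):
  u,v=proj(m,X);print((u+.5-75)*f,(v+.5-130)*f)
E
```

```text
bt 218.32329338872285 483.5014988728772
bb 216.8534205921593 435.02823438911867
kt 578.1456096969919 626.1180034507419
kb 541.5352395626967 564.6522944928122
246.50510934598964 159.33876162811248
598.9723542498734 170.1547483776671
```

View pics/w1c.png

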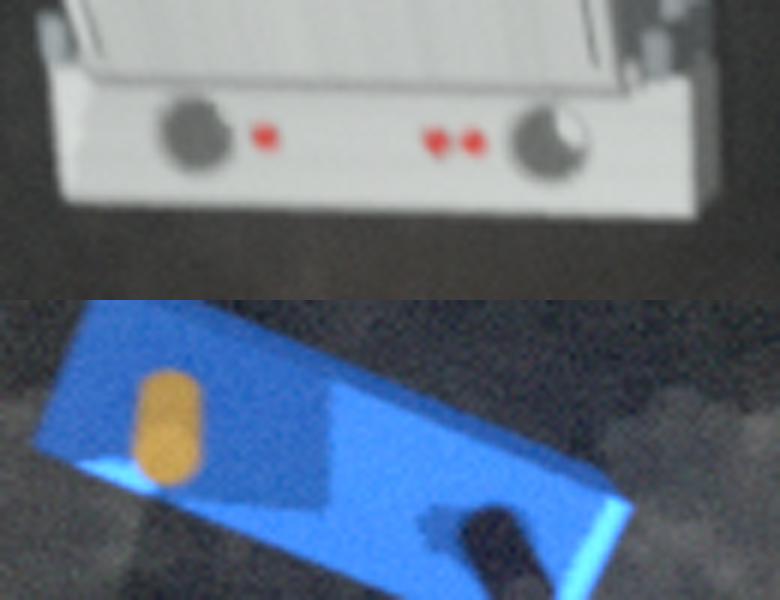

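In the mosaic, holes and brass pin all sit within 0.5 px of prediction, with a common shift of about +0.5 mm in y. The fit can be trusted, so I'll descend on the brass pin.

```bash
python3 go.py .4819 -.1515 .036 180 0 3
```

```text
1.4 [ 0.4849 -0.1479  0.189 ] [-179.77   -0.2     5.05] [3.1 5.3 0.8] 0.052999387791685 0.0
dp [ -3.9   3.9 152.9]
dr [-0.004 -0.003  0.036]
```

Call:
step_arm([
  {"dp": [-4, 4, 50], "dr": [0, 0, 0.036], "fingers": 0.4},
  {"dp": [0, 0, 40], "dr": [0, 0, 0], "fingers": 0.4},
  {"dp": [0, 0, 20], "dr": [0, 0, 0], "fingers": 0.4},
  {"dp": [0, 0, 0], "dr": [0, 0, 0], "fingers": 0.4},
  {"dp": [0, 0, 0], "dr": [0, 0, 0], "fingers": 0.4},
])

```text
time_s: 2.02
tool_pos: [0.4774, -0.1626, 0.0797]
tool_rot: [180.0, -0.1, 3.2]
force: [0.3, -0.5, 0.2]
grip_width: 0.0521
grasp_force: 0.0
```

```bash
python3 go.py .4819 -.1515 .036 180 0 3
```

```text
2.025 [ 0.4774 -0.1626  0.0797] [ 1.7996e+02 -6.0000e-02  3.2200e+00] [ 0.3 -0.5  0.2] 0.052149323672972835 0.0
dp [  5.1 -10.8  43.7]
dr [ 0.001 -0.001  0.004]
```

Call:
step_arm([
  {"dp": [5, -11, 0], "dr": [0, 0, 0], "fingers": 0.4},
  {"dp": [0, 0, 24], "dr": [0, 0, 0], "fingers": 0.4},
  {"dp": [0, 0, 20], "dr": [0, 0, 0.004], "fingers": 0.4},
  {"dp": [0, 0, 0], "dr": [0, 0, 0], "fingers": 0.4},
  {"dp": [0, 0, 0], "dr": [0, 0, 0], "fingers": 0.4},
])

```text
time_s: 2.65
tool_pos: [0.4823, -0.1508, 0.036]
tool_rot: [180.0, -0.1, 3.0]
force: [0.5, 0.3, -0.5]
grip_width: 0.0528
grasp_force: 0.0
```

Call:
step_arm([
  {"dp": [0, 0, 0], "dr": [0, 0, 0], "fingers": 1},
  {"dp": [0, 0, 0], "dr": [0, 0, 0], "fingers": 1},
  {"dp": [0, 0, 0], "dr": [0, 0, 0], "fingers": 1},
  {"dp": [0, 0, 0], "dr": [0, 0, 0], "fingers": 1},
  {"dp": [0, 0, 0], "dr": [0, 0, 0], "fingers": 1},
])

```text
time_s: 3.28
tool_pos: [0.4811, -0.151, 0.0348]
tool_rot: [180.0, 0.0, 3.0]
force: [0.2, -0.9, 0.3]
grip_width: 0.0103
grasp_force: 0.0
```

```bash
python3 go.py .4863 .0152 .090 180 0 3
```

```text
3.275 [ 0.4811 -0.151   0.0348] [1.7999e+02 1.0000e-02 2.9800e+00] [ 0.2 -0.9  0.3] 0.010270071742725031 0.0
dp [  13.8 -165.7  -55.2]
dr [ 0.  0. -0.]
```

```bash
python3 - <<'E'
from h import *
cv2.imwrite('pics/w2.png',np.vstack([cv2.resize(env.read_camera('wrist')[100:300,130:380,::-1],(600,480))]))
for n in('scene','top'):
  im=env.read_camera(n);cv2.imwrite(f'pics/{n}2.png',im[:,:,::-1])
a=cv2.imread('pics/w2.png');b=cv2.resize(cv2.imread('pics/scene2.png')[120:220,280:365],(200,235));c=cv2.resize(cv2.imread('pics/top2.png')[180:240,300:360],(200,200))
s=np.zeros((480,200,3),np.uint8);s[:235]=b;s[240:440]=c
cv2.imwrite('pics/m2.png',np.hstack([a,s]))
E
python3 go.py
```

```text
3.425 [ 0.4811 -0.151   0.0348] [1.7999e+02 2.0000e-02 2.9800e+00] [-0.1  0.2  1.2] 0.0022394440245325376 0.0
```

View pics/m2.png

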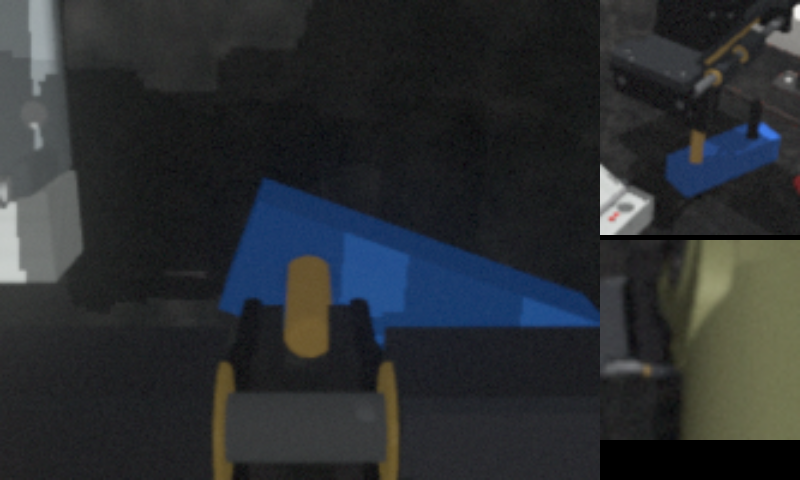

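```bash
python3 go.py; python3 - <<'E'
from h import *
m=env.camera_model('wrist');o=env.get_obs();R=Ro.from_euler('xyz',o['tool_rot'],degrees=True).as_matrix()
print('cam',-np.array(m['R']).T@m['t'], 'cam rel tool',R.T@(-np.array(m['R']).T@m['t']-o['tool_pos']))
for z in(0,-.019,-.03):
  u,v=proj(m,o['tool_pos']+R@[0,0,z]);print(z,u,v,'in view',(u-130)*2.4,(v-100)*2.4)
print('pin top',at(m,130+307/2.4,100+336/2.4,.066),at(m,130+307/2.4,100+276/2.4,.028))
E
```

```text
3.425 [ 0.4811 -0.151   0.0348] [1.7999e+02 2.0000e-02 2.9800e+00] [-0.1  0.2  1.2] 0.0022394440245325376 0.0
cam [ 0.55769835 -0.14742779  0.22993936] cam rel tool [ 0.0766459   0.00040352 -0.19520491]
0 256.4498873844083 220.58118919109128 in view 303.47972972258 289.39485405861905
-0.019 256.38549865806425 232.26204141853404 in view 303.3251967793542 317.4288994044817
-0.03 256.34236846147223 240.0932793676393 in view 303.22168430753334 336.2238704823343
pin top [ 0.48177329 -0.15188321  0.066     ] [ 0.4824953 -0.1519385  0.028    ]
```

Call:
step_arm([
  {"dp": [0, 0, 0], "dr": [0, 0, 0], "fingers": 1},
  {"dp": [0, 0, 0], "dr": [0, 0, 0], "fingers": 1},
  {"dp": [0, 0, 0], "dr": [0, 0, 0], "fingers": 1},
  {"dp": [0, 0, 0], "dr": [0, 0, 0], "fingers": 1},
  {"dp": [0, 0, 0], "dr": [0, 0, 0], "fingers": 1},
])

```text
time_s: 4.05
tool_pos: [0.4811, -0.151, 0.0348]
tool_rot: [180.0, 0.0, 3.0]
force: [0.3, 0.3, -0.4]
grip_width: 0.0002
grasp_force: 0.0
```

```bash
python3 - <<'E'
from h import *
m=env.camera_model('wrist')
im=env.read_camera('wrist')[150:275,180:340,::-1]
a=cv2.convertScaleAbs(cv2.resize(im,None,fx=4,fy=4,interpolation=cv2.INTER_CUBIC),alpha=2.2)
cv2.imwrite('pics/w3.png',a)
E
python3 go.py
```

```text
4.1 [ 0.4811 -0.151   0.0348] [1.7999e+02 1.0000e-02 2.9800e+00] [0.3 0.3 0.4] 0.0006583772933690323 0.0
```

View pics/w3.png

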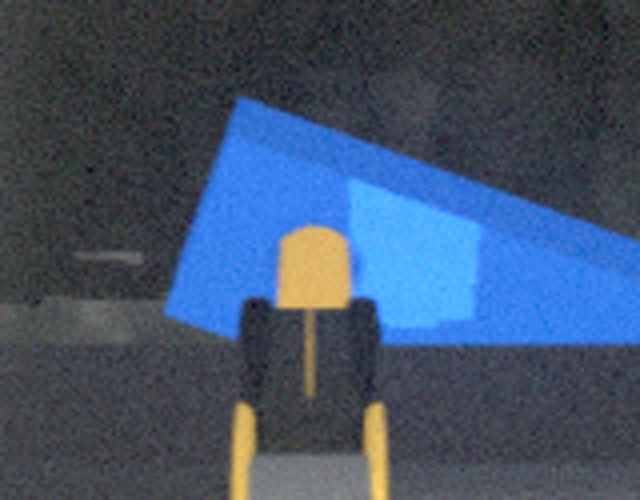

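```bash
python3 - <<'E'
from h import *
m=env.camera_model('wrist');o=env.get_obs();R=Ro.from_euler('xyz',o['tool_rot'],degrees=True).as_matrix()
for z in(0,-.019,-.03,-.04):
  for x in (.0,.0095,):
   u,v=proj(m,o['tool_pos']+R@[x,0,z]);print('tool',x,z,'in w3',(u-180)*4,(v-150)*4)
y=np.radians(-17.0)
for a,b,c in((1,1,0),(1,1,.028),(-1,1,.028)):
  X=[.4719+np.cos(y)*a*.017-np.sin(y)*b*.055,-.1845+np.sin(y)*a*.017+np.cos(y)*b*.055,c]
  u,v=proj(m,X);print('block',(a,b,c),(u-180)*4,(v-150)*4)
print(R.T@np.array(m['R']).T)
E
```

```text
tool 0.0 0 in w3 305.7353164780641 282.1960354788263
tool 0.0095 0 in w3 305.72766562000606 227.10007888424389
tool 0.0 -0.019 in w3 305.46786834999375 328.92113625828597
tool 0.0095 -0.019 in w3 305.4549942021265 269.21956660456226
tool 0.0 -0.03 in w3 305.28871603821835 360.2477951605333
tool 0.0095 -0.03 in w3 305.27182258161656 297.5375598217173
tool 0.0 -0.04 in w3 305.10701844649793 392.04224593178947
tool 0.0095 -0.04 in w3 305.08560835623575 326.3454324948923
block (1, 1, 0) 235.76903162239205 91.88702876432524
block (1, 1, 0.028) 226.41999093412983 130.4084268255857
block (-1, 1, 0.028) 161.585324324456 312.0447864803116
[[ 3.40278171e-04 -9.60025877e-01 -2.79911057e-01]
 [ 9.99999792e-01  4.80077763e-04 -4.30883211e-04]
 [ 5.48038106e-04 -2.79910853e-01  9.60025840e-01]]
```

The fingers shut above the pin. The block corners match the camera model, but the fingertips sit about 30 mm higher than the reported TCP implies. I'll open and lower in careful steps, watching the force.

Call:
step_arm([
  {"dp": [1, 1, 0], "dr": [0, 0, 0], "fingers": 0.4},
  {"dp": [0, 0, 0], "dr": [0, 0, 0], "fingers": 0.4},
  {"dp": [0, 0, 0], "dr": [0, 0, 0], "fingers": 0.4},
  {"dp": [0, 0, 5], "dr": [0, 0, 0], "fingers": 0.4},
  {"dp": [0, 0, 5], "dr": [0, 0, 0], "fingers": 0.4},
])

```text
time_s: 4.72
tool_pos: [0.482, -0.152, 0.0244]
tool_rot: [180.0, 0.0, 3.0]
force: [-0.1, 0.2, 0.3]
grip_width: 0.0427
grasp_force: 0.0
```

```bash
python3 - <<'E'
from h import *
a=cv2.resize(env.read_camera('wrist')[130:290,150:370,::-1],None,fx=2,fy=2,interpolation=cv2.INTER_CUBIC)
b=cv2.resize(env.read_camera('scene')[130:210,290:370,::-1],None,fx=4,fy=4,interpolation=cv2.INTER_CUBIC)
cv2.imwrite('pics/m4.png',cv2.convertScaleAbs(np.hstack([a,b]),alpha=1.8))
E
python3 go.py
```

```text
4.825 [ 0.4814 -0.1517  0.0239] [-1.7997e+02  9.0000e-02  2.9900e+00] [ 0.8 -0.7  0.2] 0.04841960714227348 0.0
```

View pics/m4.png

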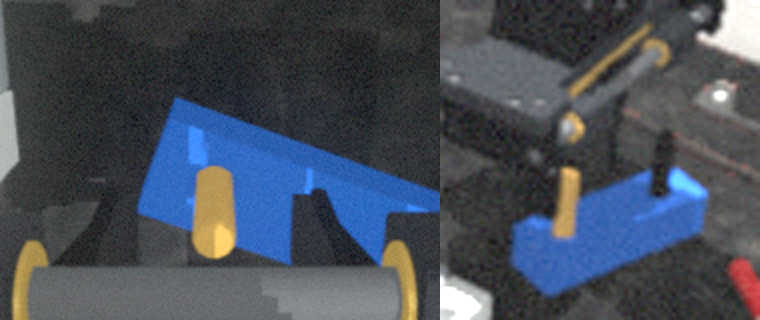

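The fingertips triangulate to about 32 mm behind the reported TCP, and the scene view agrees. I'll use that offset: the reported z for tips at 38 mm is about 0.006.

Call:
step_arm([
  {"dp": [0, 0, 4], "dr": [0, 0, 0], "fingers": 0.4},
  {"dp": [0, 0, 4], "dr": [0, 0, 0], "fingers": 0.4},
  {"dp": [0, 0, 3], "dr": [0, 0, 0], "fingers": 0.4},
  {"dp": [0, 0, 0], "dr": [0, 0, 0], "fingers": 0.4},
  {"dp": [0, 0, 0], "dr": [0, 0, 0], "fingers": 0.4},
])

```text
time_s: 5.45
tool_pos: [0.4823, -0.152, 0.0139]
tool_rot: [180.0, -0.0, 3.0]
force: [-0.6, -0.6, 0.7]
grip_width: 0.0522
grasp_force: 0.0
```

Call:
step_arm([
  {"dp": [0, 0, 3], "dr": [0, 0, 0], "fingers": 0.4},
  {"dp": [0, 0, 3], "dr": [0, 0, 0], "fingers": 0.4},
  {"dp": [0, 0, 0], "dr": [0, 0, 0], "fingers": 0.4},
  {"dp": [0, 0, 0], "dr": [0, 0, 0], "fingers": 0.4},
  {"dp": [0, 0, 0], "dr": [0, 0, 0], "fingers": 0.4},
])

```text
time_s: 6.08
tool_pos: [0.4823, -0.152, 0.0079]
tool_rot: [180.0, 0.0, 3.0]
force: [-0.3, -0.2, -0.4]
grip_width: 0.0525
grasp_force: 0.0
```

Call:
step_arm([
  {"dp": [0, 0, 0], "dr": [0, 0, 0], "fingers": 1},
  {"dp": [0, 0, 0], "dr": [0, 0, 0], "fingers": 1},
  {"dp": [0, 0, 0], "dr": [0, 0, 0], "fingers": 1},
  {"dp": [0, 0, 0], "dr": [0, 0, 0], "fingers": 1},
  {"dp": [0, 0, 0], "dr": [0, 0, 0], "fingers": 1},
])

```text
time_s: 6.7
tool_pos: [0.4822, -0.152, 0.0078]
tool_rot: [180.0, 0.0, 3.0]
force: [-0.3, 0.3, 0.1]
grip_width: 0.0111
grasp_force: 15.0
```

```bash
python3 go.py .4863 .0152 .055 180 0 3
```

```text
6.7 [ 0.4822 -0.152   0.0078] [1.7999e+02 1.0000e-02 2.9800e+00] [-0.3  0.3  0.1] 0.011139972180019596 15.007925812715257
dp [  12.8 -166.7  -47.2]
dr [ 0.  0. -0.]
```

Call:
step_arm([
  {"dp": [0, 0, -12], "dr": [0, 0, 0], "fingers": 1},
  {"dp": [0, 0, -33], "dr": [0, 0, 0], "fingers": 1},
  {"dp": [2, -30, 0], "dr": [0, 0, 0], "fingers": 1},
  {"dp": [3, -45, 0], "dr": [0, 0, 0], "fingers": 1},
  {"dp": [3, -45, 0], "dr": [0, 0, 0], "fingers": 1},
])

```text
time_s: 7.32
tool_pos: [0.4843, -0.0307, 0.0538]
tool_rot: [180.0, -0.1, 2.9]
force: [0.7, -0.1, -0.6]
grip_width: 0.0114
grasp_force: 15.0
```

Call:
step_arm([
  {"dp": [3, -35, 0], "dr": [0, 0, 0], "fingers": 1},
  {"dp": [2, -12, 0], "dr": [0, 0, 0], "fingers": 1},
  {"dp": [0, 0, 0], "dr": [0, 0, 0], "fingers": 1},
  {"dp": [0, 0, 0], "dr": [0, 0, 0], "fingers": 1},
  {"dp": [0, 0, 0], "dr": [0, 0, 0], "fingers": 1},
])

```text
time_s: 7.95
tool_pos: [0.4864, 0.0139, 0.0527]
tool_rot: [180.0, 0.0, 2.8]
force: [0.0, 0.1, -0.5]
grip_width: 0.0114
grasp_force: 15.0
```

```bash
python3 go.py .4863 .0150 .055 180 0 3; python3 - <<'E'
from h import *
m=env.camera_model('wrist');im=env.read_camera('wrist')[:,:,::-1].copy();cv2.imwrite('pics/w5.png',im)
hsv=cv2.cvtColor(im,cv2.COLOR_BGR2HSV)
y=np.radians(3.03)
# red dots 
k=((hsv[...,0]<8)|(hsv[...,0]>172))&(hsv[...,1]>110)&(hsv[...,2]>80)
n,l,s,c=cv2.connectedComponentsWithStats(k.astype(np.uint8))
for i in range(1,n):
    if s[i,4]>4: print('red',c[i],s[i,4],at(m,*c[i],.028).round(4))
k=(hsv[...,0]>12)&(hsv[...,0]<30)&(hsv[...,1]>120)&(hsv[...,2]>50)
n,l,s,c=cv2.connectedComponentsWithStats(k.astype(np.uint8))
for i in range(1,n):
    if s[i,4]>40: print('brass',c[i].round(1),s[i])
for n,X in dict(h1=[.4859,.0147,.028],h2=[.4895,-.0532,.028],bot=[.4863,.015,.052]).items():print(n,proj(m,X))
E
```

```text
7.95 [0.4864 0.0139 0.0527] [1.7997e+02 3.0000e-02 2.8400e+00] [ 0.   0.1 -0.5] 0.011371144157861945 14.999890817416599
dp [-0.1 -1.1 -2.3]
dr [ 0.     0.001 -0.003]
red [319.26470588 210.        ] 34 [ 0.4872 -0.0319  0.028 ]
red [328.6        209.71428571] 35 [ 0.4878 -0.0388  0.028 ]
red [273.85294118 210.47058824] 34 [0.4852 0.0012 0.028 ]
red [468.90078329 318.23498695] 383 [ 0.3952 -0.1726  0.028 ]
brass [ 13.4 139.8] [  0 126  34  27 655]
brass [256.9 241. ] [246 215  24  49 919]
brass [219.8 277.9] [216 251  10  55 299]
brass [294.1 278.4] [289 251  10  55 295]
brass [259.5 324.6] [  76  292  341   44 5758]
h1 (np.float64(255.3334061777067), np.float64(208.75377133420088))
h2 (np.float64(348.3462568773054), np.float64(208.38226406041898))
bot (np.float64(254.72704066068144), np.float64(220.31708475266643))
```

Call:
step_arm([
  {"dp": [-0.7, -0.6, 8], "dr": [0, 0, 0], "fingers": 1},
  {"dp": [0, 0, 8], "dr": [0, 0, 0], "fingers": 1},
  {"dp": [0, 0, 5], "dr": [0, 0, 0], "fingers": 1},
  {"dp": [0, 0, 4], "dr": [0, 0, 0], "fingers": 1},
  {"dp": [0, 0, 0], "dr": [0, 0, 0], "fingers": 1},
])

```text
time_s: 8.62
tool_pos: [0.4855, 0.0161, 0.0274]
tool_rot: [-180.0, 0.0, 3.0]
force: [-0.2, -1.0, 0.6]
grip_width: 0.0113
grasp_force: 15.0
```

Call:
step_arm([
  {"dp": [0, 0, 3], "dr": [0, 0, 0], "fingers": 1},
  {"dp": [0, 0, 3], "dr": [0, 0, 0], "fingers": 1},
  {"dp": [0, 0, 0], "dr": [0, 0, 0], "fingers": 1},
  {"dp": [0, 0, 0], "dr": [0, 0, 0], "fingers": 1},
  {"dp": [0, 0, 0], "dr": [0, 0, 0], "fingers": 1},
])

```text
time_s: 9.25
tool_pos: [0.4859, 0.016, 0.0219]
tool_rot: [180.0, -0.0, 3.0]
force: [-0.5, -0.1, -0.5]
grip_width: 0.0116
grasp_force: 15.0
```

Call:
step_arm([
  {"dp": [0, 0.4, 4], "dr": [0, 0, 0], "fingers": 1},
  {"dp": [0, 0, 4], "dr": [0, 0, 0], "fingers": 1},
  {"dp": [0, 0, 2], "dr": [0, 0, 0], "fingers": 1},
  {"dp": [0, 0, 0], "dr": [0, 0, 0], "fingers": 1},
  {"dp": [0, 0, 0], "dr": [0, 0, 0], "fingers": 1},
])

```text
time_s: 9.88
tool_pos: [0.4859, 0.0157, 0.0118]
tool_rot: [180.0, 0.0, 3.0]
force: [-0.3, -0.7, 0.1]
grip_width: 0.011
grasp_force: 15.0
```

Call:
step_arm([
  {"dp": [0, 0, 2], "dr": [0, 0, 0], "fingers": 1},
  {"dp": [0, 0, 1.5], "dr": [0, 0, 0], "fingers": 1},
  {"dp": [0, 0, 0.5], "dr": [0, 0, 0], "fingers": 1},
  {"dp": [0, 0, 0], "dr": [0, 0, 0], "fingers": 1},
  {"dp": [0, 0, 0], "dr": [0, 0, 0], "fingers": 1},
])

```text
time_s: 10.5
tool_pos: [0.4858, 0.0156, 0.0078]
tool_rot: [180.0, 0.0, 3.0]
force: [0.1, 0.2, 0.6]
grip_width: 0.0112
grasp_force: 15.0
```

Call:
step_arm([
  {"dp": [0, 0, 0], "dr": [0, 0, 0], "fingers": 0.55},
  {"dp": [0, 0, 0], "dr": [0, 0, 0], "fingers": 0.55},
  {"dp": [0, 0, 0], "dr": [0, 0, 0], "fingers": 0.55},
  {"dp": [0, 0, 0], "dr": [0, 0, 0], "fingers": 0.55},
  {"dp": [0, 0, -10], "dr": [0, 0, 0], "fingers": 0.55},
])

```text
time_s: 11.12
tool_pos: [0.485, 0.0157, 0.0175]
tool_rot: [-180.0, 0.1, 3.0]
force: [-0.2, -0.3, 0.3]
grip_width: 0.0387
grasp_force: 0.0
```

Call:
step_arm([
  {"dp": [0, 0, -25], "dr": [0, 0, 0], "fingers": 0.55},
  {"dp": [0, 0, -25], "dr": [0, 0, 0], "fingers": 0.55},
  {"dp": [-5, 40, 0], "dr": [0, 0, 0], "fingers": 0.4},
  {"dp": [-7, 55, 0], "dr": [0, 0, 0], "fingers": 0.4},
  {"dp": [-7, 55, 0], "dr": [0, 0, 0], "fingers": 0.4},
])

```text
time_s: 11.75
tool_pos: [0.475, -0.1366, 0.0689]
tool_rot: [179.9, -0.1, 3.0]
force: [0.6, 0.1, -1.3]
grip_width: 0.0517
grasp_force: 0.0
```

Call:
step_arm([
  {"dp": [-7, 45, 0], "dr": [0, 0, 0], "fingers": 0.4},
  {"dp": [-7, 30, 0], "dr": [0, 0, 0], "fingers": 0.4},
  {"dp": [0, 0, 0], "dr": [0, 0, 0], "fingers": 0.4},
  {"dp": [0, 0, 0], "dr": [0, 0, 0], "fingers": 0.4},
  {"dp": [0, 0, 0], "dr": [0, 0, 0], "fingers": 0.4},
])

```text
time_s: 12.38
tool_pos: [0.465, -0.2093, 0.0681]
tool_rot: [180.0, -0.0, 3.1]
force: [0.4, 1.0, -0.5]
grip_width: 0.0522
grasp_force: 0.0
```

```bash
python3 go.py .4621 -.2168 .008 180 0 3; python3 - <<'E'
from h import *
m=env.camera_model('wrist');im=env.read_camera('wrist')[:,:,::-1].copy();cv2.imwrite('pics/w6.png',im)
hsv=cv2.cvtColor(im,cv2.COLOR_BGR2HSV)
k=(hsv[...,0]>12)&(hsv[...,0]<30)&(hsv[...,1]>120)&(hsv[...,2]>60)
n,l,s,c=cv2.connectedComponentsWithStats(k.astype(np.uint8))
for i in range(1,n):
    if s[i,4]>40: print('brass',c[i].round(1),s[i])
print(proj(m,[.4863,.0152,.066]),proj(m,[.4863,.0152,.028]))
print('black top,base',proj(m,[.4621,-.2168,.066]),proj(m,[.4621,-.2168,.028]))
k=((hsv[...,0]>100)&(hsv[...,0]<130)&(hsv[...,1]>120)).astype(np.uint8)
for r in range(150,260,10):
    print(r,''.join('#' if x else '.' for x in k[r,190:330]))
E
```

```text
12.375 [ 0.465  -0.2093  0.0681] [ 1.80e+02 -1.00e-02  3.12e+00] [ 0.4  1.  -0.5] 0.05216092439152232 0.0
dp [-3.4  7.3 60.1]
dr [ 0.    -0.     0.002]
brass [ 42.7 225.8] [   8  211   74   50 1358]
brass [145.  277.4] [137 250  21  55 562]
brass [368.9 277.4] [357 250  21  55 571]
brass [335.  325.9] [ 158  312  337   24 5077]
(np.float64(-65.5562311163493), np.float64(171.51059568293184)) (np.float64(-23.660373571624916), np.float64(160.75451475361214))
black top,base (np.float64(267.5568689025129), np.float64(224.1389341475783)) (np.float64(266.0305327123629), np.float64(205.66254784832597))
150 ###########.......#..............................#..#................................................................#......................
160 ##################################................................#.........................................................................
170 #############################################################...#.............#.............................#...............................
180 ###########################################################
[... 396 characters left out ...]
..#################################################.###..##....######################.......#...........................
220 ..................................................####################...............###############........................................
230 ...................................................................................#############................................#...........
240 ....................................................................................................................................#..#....
250 ............................................................................................................................................
```

Call:
step_arm([
  {"dp": [-3.4, 7.3, 0], "dr": [0, 0, 0], "fingers": 0.4},
  {"dp": [0, 0, 15], "dr": [0, 0, 0], "fingers": 0.4},
  {"dp": [0, 0, 20], "dr": [0, 0, 0], "fingers": 0.4},
  {"dp": [0, 0, 15], "dr": [0, 0, 0], "fingers": 0.4},
  {"dp": [0, 0, 10], "dr": [0, 0, 0], "fingers": 0.4},
])

```text
time_s: 13.05
tool_pos: [0.4609, -0.2179, 0.0064]
tool_rot: [-180.0, 0.1, 3.0]
force: [-0.0, 0.1, -0.8]
grip_width: 0.0525
grasp_force: 0.0
```

Call:
step_arm([
  {"dp": [0, 0, 0], "dr": [0, 0, 0], "fingers": 0.4},
  {"dp": [0, 0, 0], "dr": [0, 0, 0], "fingers": 1},
  {"dp": [0, 0, 0], "dr": [0, 0, 0], "fingers": 1},
  {"dp": [0, 0, 0], "dr": [0, 0, 0], "fingers": 1},
  {"dp": [0, 0, 0], "dr": [0, 0, 0], "fingers": 1},
])

```text
time_s: 13.68
tool_pos: [0.4617, -0.2184, 0.0081]
tool_rot: [180.0, -0.0, 3.0]
force: [0.1, 0.2, 0.4]
grip_width: 0.0204
grasp_force: 0.0
```

Call:
step_arm([
  {"dp": [0, 0, 0], "dr": [0, 0, 0], "fingers": 1},
  {"dp": [0, 0, 0], "dr": [0, 0, 0], "fingers": 1},
  {"dp": [0, 0, 0], "dr": [0, 0, 0], "fingers": 1},
  {"dp": [0, 0, 0], "dr": [0, 0, 0], "fingers": 1},
  {"dp": [0, 0, 0], "dr": [0, 0, 0], "fingers": 1},
])

```text
time_s: 14.3
tool_pos: [0.4616, -0.2181, 0.0079]
tool_rot: [180.0, 0.0, 3.0]
force: [-0.3, 1.4, 1.6]
grip_width: 0.0111
grasp_force: 15.0
```

```bash
python3 go.py .4893 -.0527 .053 180 0 3
```

```text
14.3 [ 0.4616 -0.2181  0.0079] [180.     0.     2.99] [-0.3  1.4  1.6] 0.011126158064478045 14.999860153995996
dp [  36.3 -163.7  -45.1]
dr [ 0.  0. -0.]
```

Call:
step_arm([
  {"dp": [0, 0, -12], "dr": [0, 0, 0], "fingers": 1},
  {"dp": [0, 0, -33], "dr": [0, 0, 0], "fingers": 1},
  {"dp": [7, -35, 0], "dr": [0, 0, 0], "fingers": 1},
  {"dp": [9, -45, 0], "dr": [0, 0, 0], "fingers": 1},
  {"dp": [9, -45, 0], "dr": [0, 0, 0], "fingers": 1},
])

```text
time_s: 14.92
tool_pos: [0.4804, -0.0915, 0.0537]
tool_rot: [179.9, -0.1, 2.9]
force: [0.3, -1.1, -0.1]
grip_width: 0.0115
grasp_force: 15.0
```

Call:
step_arm([
  {"dp": [7, -27, 0], "dr": [0, 0, 0], "fingers": 1},
  {"dp": [4.3, -11.7, 0], "dr": [0, 0, 0], "fingers": 1},
  {"dp": [0, 0, 0], "dr": [0, 0, 0], "fingers": 1},
  {"dp": [0, 0, 0], "dr": [0, 0, 0], "fingers": 1},
  {"dp": [0, 0, 0], "dr": [0, 0, 0], "fingers": 1},
])

```text
time_s: 15.55
tool_pos: [0.489, -0.0544, 0.0527]
tool_rot: [180.0, 0.0, 2.9]
force: [-0.1, 0.1, -0.9]
grip_width: 0.0112
grasp_force: 15.0
```

```bash
python3 go.py .4892 -.0525 .031 180 0 3;python3 - <<'E'
from h import *
m=env.camera_model('wrist');im=env.read_camera('wrist')[:,:,::-1].copy();cv2.imwrite('pics/w7.png',im)
hsv=cv2.cvtColor(im,cv2.COLOR_BGR2HSV)
k=((hsv[...,0]<8)|(hsv[...,0]>172))&(hsv[...,1]>110)&(hsv[...,2]>80)
n,l,s,c=cv2.connectedComponentsWithStats(k.astype(np.uint8))
for i in range(1,n):
    if s[i,4]>4: print('red',c[i],s[i,4],at(m,*c[i],.028).round(4))
k=(hsv[...,0]>12)&(hsv[...,0]<30)&(hsv[...,1]>120)&(hsv[...,2]>50)
n,l,s,c=cv2.connectedComponentsWithStats(k.astype(np.uint8))
for i in range(1,n):
    if s[i,4]>40: print('brass',c[i].round(1),s[i])
print(proj(m,[.4858,.0156,.066]),proj(m,[.4858,.0156,.028]))
E
```

```text
15.55 [ 0.489  -0.0544  0.0527] [1.7997e+02 3.0000e-02 2.8500e+00] [-0.1  0.1 -0.9] 0.011203597827937785 14.999808467584899
dp [ 0.3 -1.9 21.7]
dr [ 0.001  0.    -0.003]
red [180.81818182 209.18181818] 33 [0.4853 0.0008 0.028 ]
red [225.6969697  208.90909091] 33 [ 0.4872 -0.032   0.028 ]
red [235.40625 208.65625] 32 [ 0.4878 -0.039   0.028 ]
red [416.54166667 306.94722222] 360 [ 0.4088 -0.1908  0.028 ]
brass [151.5 220.6] [137 201  32  35 468]
brass [219.8 278.6] [216 251  10  55 289]
brass [294.2 278.5] [289 251  10  55 293]
brass [257.  325.4] [  75  292  342   44 5553]
(np.float64(143.23393480942138), np.float64(227.69562406871773)) (np.float64(160.74087073323898), np.float64(207.55565493639477))
```

Call:
step_arm([
  {"dp": [0.2, -1, 8], "dr": [0, 0, 0], "fingers": 1},
  {"dp": [0, 0, 8], "dr": [0, 0, 0], "fingers": 1},
  {"dp": [0, 0, 5], "dr": [0, 0, 0], "fingers": 1},
  {"dp": [0, 0, 0], "dr": [0, 0, 0], "fingers": 1},
  {"dp": [0, 0, 0], "dr": [0, 0, 0], "fingers": 1},
])

```text
time_s: 16.23
tool_pos: [0.4895, -0.0518, 0.0318]
tool_rot: [180.0, 0.0, 3.0]
force: [0.4, -0.3, -0.4]
grip_width: 0.0113
grasp_force: 15.0
```

Call:
step_arm([
  {"dp": [0, 0, 3], "dr": [0, 0, 0], "fingers": 1},
  {"dp": [0, 0, 3], "dr": [0, 0, 0], "fingers": 1},
  {"dp": [0, 0, 2], "dr": [0, 0, 0], "fingers": 1},
  {"dp": [0, 0, 2], "dr": [0, 0, 0], "fingers": 1},
  {"dp": [0, 0, 0], "dr": [0, 0, 0], "fingers": 1},
])

```text
time_s: 16.85
tool_pos: [0.4893, -0.0519, 0.0216]
tool_rot: [180.0, 0.0, 3.0]
force: [0.0, -0.5, -0.6]
grip_width: 0.0112
grasp_force: 15.0
```

In with no side force; continuing down.

Call:
step_arm([
  {"dp": [0, 0.3, 4], "dr": [0, 0, 0], "fingers": 1},
  {"dp": [0, 0, 4], "dr": [0, 0, 0], "fingers": 1},
  {"dp": [0, 0, 3], "dr": [0, 0, 0], "fingers": 1},
  {"dp": [0, 0, 2], "dr": [0, 0, 0], "fingers": 1},
  {"dp": [0, 0, 0.8], "dr": [0, 0, 0], "fingers": 1},
])

```text
time_s: 17.48
tool_pos: [0.4893, -0.0521, 0.0079]
tool_rot: [180.0, 0.0, 3.0]
force: [-0.9, 0.9, 1.6]
grip_width: 0.0111
grasp_force: 15.0
```

Call:
step_arm([
  {"dp": [0, 0, 0], "dr": [0, 0, 0], "fingers": 1},
  {"dp": [0, 0, 0], "dr": [0, 0, 0], "fingers": 0.55},
  {"dp": [0, 0, 0], "dr": [0, 0, 0], "fingers": 0.55},
  {"dp": [0, 0, 0], "dr": [0, 0, 0], "fingers": 0.55},
  {"dp": [0, 0, 0], "dr": [0, 0, 0], "fingers": 0.55},
])

```text
time_s: 18.1
tool_pos: [0.4894, -0.0522, 0.008]
tool_rot: [180.0, 0.0, 3.0]
force: [0.1, 0.1, 0.1]
grip_width: 0.0376
grasp_force: 0.0
```

Call:
step_arm([
  {"dp": [0, 0, -10], "dr": [0, 0, 0], "fingers": 0.55},
  {"dp": [0, 0, -35], "dr": [0, 0, 0], "fingers": 0.55},
  {"dp": [0, 0, -50], "dr": [0, 0, 0], "fingers": 0.55},
  {"dp": [0, -50, 0], "dr": [0, 0, 0], "fingers": 0.4},
  {"dp": [0, -55, 0], "dr": [0, 0, 0], "fingers": 0.4},
])

```text
time_s: 18.73
tool_pos: [0.4849, 0.0531, 0.1046]
tool_rot: [179.9, -0.2, 2.8]
force: [0.7, 0.6, -0.0]
grip_width: 0.0497
grasp_force: 0.0
```

```bash
python3 go.py .5308 .1853 .10 180 0 -1.8
```

```text
18.725 [0.4849 0.0531 0.1046] [ 1.7994e+02 -1.6000e-01  2.8100e+00] [ 0.7  0.6 -0. ] 0.04973012202795605 0.0
dp [  52.3 -129.8    4.7]
dr [ 0.001 -0.003  0.08 ]
```

Call:
step_arm([
  {"dp": [17, -43, 0], "dr": [0, 0, 0], "fingers": 0.4},
  {"dp": [17, -43, 0], "dr": [0, 0, 0], "fingers": 0.4},
  {"dp": [15, -30, 0], "dr": [0, 0, 0.08], "fingers": 0.4},
  {"dp": [0, 0, 0], "dr": [0, 0, 0], "fingers": 0.4},
  {"dp": [0, 0, 0], "dr": [0, 0, 0], "fingers": 0.4},
])

```text
time_s: 19.35
tool_pos: [0.5267, 0.1702, 0.1031]
tool_rot: [179.9, 0.0, -1.6]
force: [-0.5, -1.0, -0.2]
grip_width: 0.0525
grasp_force: 0.0
```

Call:
step_arm([
  {"dp": [0, 0, 0], "dr": [0, 0, 0], "fingers": 0.4},
  {"dp": [0, 0, 0], "dr": [0, 0, 0], "fingers": 0.4},
  {"dp": [0, 0, 0], "dr": [0, 0, 0], "fingers": 0.4},
  {"dp": [0, 0, 0], "dr": [0, 0, 0], "fingers": 0.4},
  {"dp": [0, 0, 0], "dr": [0, 0, 0], "fingers": 0.4},
])

```text
time_s: 19.98
tool_pos: [0.5268, 0.1711, 0.103]
tool_rot: [180.0, 0.0, -1.6]
force: [0.7, -0.2, -0.3]
grip_width: 0.052
grasp_force: 0.0
```

```bash
python3 go.py .5308 .1853 -.018 180 0 -1.8;python3 - <<'E'
from h import *
m=env.camera_model('wrist');im=env.read_camera('wrist')[:,:,::-1].copy();cv2.imwrite('pics/w8.png',im)
hsv=cv2.cvtColor(im,cv2.COLOR_BGR2HSV)
k=((hsv[...,0]>4)&(hsv[...,0]<15)&(hsv[...,1]>150)&(hsv[...,2]>50)).astype(np.uint8)
n,l,s,c=cv2.connectedComponentsWithStats(k)
for i in range(1,n):
    if s[i,4]>60: print('orange',c[i].round(1),s[i],cv2.minAreaRect(np.argwhere(l==i)[:,::-1].astype(np.float32)))
y=np.radians(-1.8);
for a,b,z in((8,12,42),(8,-12,42),(-8,12,42),(-8,-12,42),(8,12,6),(8,-12,6)):
  a/=1e3;b/=1e3;print((a,b,z),np.round(proj(m,[.5308+np.cos(y)*a-np.sin(y)*b,.1853+np.sin(y)*a+np.cos(y)*b,z/1e3]),1))
# pins check
k=((hsv[...,0]>14)&(hsv[...,0]<30)&(hsv[...,1]>120)&(hsv[...,2]>60)).astype(np.uint8)
im2=env.read_camera('scene');cv2.imwrite('pics/s8.png',im2[:,:,::-1])
E
```

```text
19.975 [0.5268 0.1711 0.103 ] [ 1.7999e+02  1.0000e-02 -1.6000e+00] [ 0.7 -0.2 -0.3] 0.05204812795599135 0.0
dp [  3.6 -14.4 121. ]
dr [0.    0.    0.003]
orange [236.  188.7] [227 181  26  17 271] ((239.5, 189.0), (16.0, 25.0), 90.0)
(0.008, 0.012, 42) [224.7 180.3]
(0.008, -0.012, 42) [253.7 180.4]
(-0.008, 0.012, 42) [225.1 198.8]
(-0.008, -0.012, 42) [253.7 198.9]
(0.008, 0.012, 6) [228.4 170.8]
(0.008, -0.012, 6) [254.1 170.9]
```

Call:
step_arm([
  {"dp": [3.7, -14.4, 20], "dr": [0, 0, 0.003], "fingers": 0.4},
  {"dp": [0, 0, 30], "dr": [0, 0, 0], "fingers": 0.4},
  {"dp": [0, 0, 20], "dr": [0, 0, 0], "fingers": 0.4},
  {"dp": [0, 0, 0], "dr": [0, 0, 0], "fingers": 0.4},
  {"dp": [0, 0, 0], "dr": [0, 0, 0], "fingers": 0.4},
])

```text
time_s: 20.7
tool_pos: [0.5316, 0.1856, 0.0338]
tool_rot: [-180.0, -0.1, -1.8]
force: [1.2, -0.2, -0.2]
grip_width: 0.0523
grasp_force: 0.0
```

```bash
python3 go.py .5308 .1853 -.018 180 0 -1.8
```

```text
20.7 [0.5316 0.1856 0.0338] [-1.7998e+02 -6.0000e-02 -1.7900e+00] [ 1.2 -0.2 -0.2] 0.05228690137985075 0.0
dp [-0.9  0.3 51.8]
dr [-0.    -0.001  0.   ]
```

Call:
step_arm([
  {"dp": [-0.5, 0, 15], "dr": [0, 0, 0], "fingers": 0.4},
  {"dp": [0, 0, 10], "dr": [0, 0, 0], "fingers": 0.4},
  {"dp": [0, 0, 8], "dr": [0, 0, 0], "fingers": 0.4},
  {"dp": [0, 0, 5], "dr": [0, 0, 0], "fingers": 0.4},
  {"dp": [0, 0, 2], "dr": [0, 0, 0], "fingers": 0.4},
])

```text
time_s: 21.32
tool_pos: [0.5303, 0.1854, -0.0074]
tool_rot: [180.0, 0.0, -1.8]
force: [0.2, -0.2, 0.8]
grip_width: 0.0524
grasp_force: 0.0
```

Call:
step_arm([
  {"dp": [0, 0, 3], "dr": [0, 0, 0], "fingers": 0.4},
  {"dp": [0, 0, 3], "dr": [0, 0, 0], "fingers": 0.4},
  {"dp": [0, 0, 2], "dr": [0, 0, 0], "fingers": 0.4},
  {"dp": [0, 0, 2], "dr": [0, 0, 0], "fingers": 0.4},
  {"dp": [0, 0, 0], "dr": [0, 0, 0], "fingers": 0.4},
])

```text
time_s: 21.95
tool_pos: [0.5303, 0.1853, -0.0172]
tool_rot: [180.0, 0.0, -1.8]
force: [0.6, 0.7, 0.4]
grip_width: 0.0526
grasp_force: 0.0
```

Call:
step_arm([
  {"dp": [0, 0, 0], "dr": [0, 0, 0], "fingers": 1},
  {"dp": [0, 0, 0], "dr": [0, 0, 0], "fingers": 1},
  {"dp": [0, 0, 0], "dr": [0, 0, 0], "fingers": 1},
  {"dp": [0, 0, 0], "dr": [0, 0, 0], "fingers": 1},
  {"dp": [0, 0, 0], "dr": [0, 0, 0], "fingers": 1},
], squeeze=25)

```text
time_s: 22.58
tool_pos: [0.5305, 0.1854, -0.017]
tool_rot: [180.0, 0.0, -1.8]
force: [-0.5, -0.5, 0.6]
grip_width: 0.0234
grasp_force: 25.0
```

Call:
step_arm([
  {"dp": [0, 0, -15], "dr": [0, 0, 0], "fingers": 1},
  {"dp": [0, 0, -35], "dr": [0, 0, 0], "fingers": 1},
  {"dp": [0, 0, -40], "dr": [0, 0, 0], "fingers": 1},
  {"dp": [0, 0, -40], "dr": [0, 0, 0], "fingers": 1},
  {"dp": [0, 0, -15], "dr": [0, 0, 0], "fingers": 1},
])

```text
time_s: 23.2
tool_pos: [0.5318, 0.1862, 0.131]
tool_rot: [-180.0, -0.2, -1.8]
force: [-0.2, -0.4, -2.4]
grip_width: 0.0236
grasp_force: 25.0
```

```bash
python3 go.py .5382 -.0158 .13 180 0 3.03
```

```text
23.2 [0.5318 0.1862 0.131 ] [-179.96   -0.25   -1.76] [-0.2 -0.4 -2.4] 0.023568752359075927 24.999910346232355
dp [ 12.6 201.7   0.9]
dr [-0.001 -0.004 -0.084]
```

Call:
step_arm([
  {"dp": [2, 30, 0], "dr": [0, 0, 0], "fingers": 1},
  {"dp": [3, 48, 0], "dr": [0, 0, 0], "fingers": 1},
  {"dp": [3, 50, 0], "dr": [0, 0, 0], "fingers": 1},
  {"dp": [3, 48, 0], "dr": [0, 0, 0], "fingers": 1},
  {"dp": [1.6, 25.7, 0], "dr": [0, 0, -0.084], "fingers": 1},
])

```text
time_s: 23.82
tool_pos: [0.5358, -0.0203, 0.127]
tool_rot: [179.9, 0.1, 2.9]
force: [0.4, 0.4, -2.0]
grip_width: 0.0238
grasp_force: 25.0
```

Call:
step_arm([
  {"dp": [0, 0, 0], "dr": [0, 0.1, 0], "fingers": 1},
  {"dp": [0, 0, 0], "dr": [0, 0.12, 0], "fingers": 1},
  {"dp": [0, 0, 0], "dr": [0, 0.12, 0], "fingers": 1},
  {"dp": [0, 0, 0], "dr": [0, 0.085, 0], "fingers": 1},
  {"dp": [0, 0, 0], "dr": [0, 0, 0], "fingers": 1},
])

```text
time_s: 24.45
tool_pos: [0.5338, -0.0172, 0.1259]
tool_rot: [179.9, -24.1, 3.0]
force: [0.9, 0.6, -1.9]
grip_width: 0.0235
grasp_force: 25.0
```

Call:
step_arm([
  {"dp": [0, 0, 0], "dr": [0, 0, 0], "fingers": 1},
  {"dp": [0, 0, 0], "dr": [0, 0, 0], "fingers": 1},
  {"dp": [0, 0, 0], "dr": [0, 0, 0], "fingers": 1},
  {"dp": [0, 0, 0], "dr": [0, 0, 0], "fingers": 1},
  {"dp": [0, 0, 0], "dr": [0, 0, 0], "fingers": 1},
])

```text
time_s: 25.08
tool_pos: [0.5369, -0.0165, 0.1279]
tool_rot: [-180.0, -24.3, 3.0]
force: [-0.3, 0.1, -1.4]
grip_width: 0.0236
grasp_force: 25.0
```

```bash
python3 go.py .5382 -.0158 .062 180 -24.33 3.03; python3 - <<'E'
from h import *
a=env.read_camera('wrist')[:,:,::-1];b=env.read_camera('scene')[:,:,::-1];c=env.read_camera('top')[:,:,::-1]
for n,i in zip('wst',(a,b,c)): cv2.imwrite(f'pics/{n}9.png',i)
A=cv2.resize(a[60:320,60:460],(800,520)[::1]) if 0 else cv2.resize(a,(400,300))
B=cv2.resize(b[110:260,205:365],None,fx=2.5,fy=2.5,interpolation=cv2.INTER_CUBIC)
C=cv2.resize(c[150:230,230:310],(400,300))[:, :400]
o=np.zeros((600,800,3),np.uint8);o[:300,:400]=A;o[300:,:400]=C;o[:375,400:]=B
cv2.imwrite('pics/m9.png',cv2.convertScaleAbs(o,alpha=1.4))
E
```

```text
25.075 [ 0.5369 -0.0165  0.1279] [-180.    -24.33    3.05] [-0.3  0.1 -1.4] 0.023611909286382984 24.99972130637616
dp [-25.9  -0.6  60.6]
dr [-0.  0.  0.]
```

View pics/m9.png

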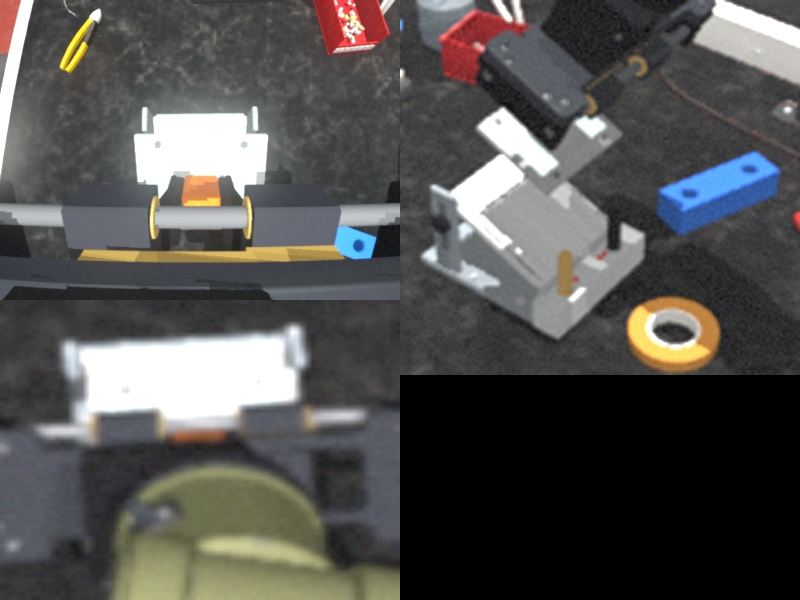

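Mosaic: both pins stand seated in the bar at (565,272) and (614,235). The slide is gripped above the face and parallel to it, and the bystanders are untouched. Descending.

Call:
step_arm([
  {"dp": [-5, -0.6, 12], "dr": [0, 0, 0], "fingers": 1},
  {"dp": [-8, 0, 18], "dr": [0, 0, 0], "fingers": 1},
  {"dp": [-8, 0, 18], "dr": [0, 0, 0], "fingers": 1},
  {"dp": [-5, 0, 12], "dr": [0, 0, 0], "fingers": 1},
  {"dp": [0, 0, 0], "dr": [0, 0, 0], "fingers": 1},
])

```text
time_s: 25.85
tool_pos: [0.5367, -0.0156, 0.061]
tool_rot: [-179.9, -24.2, 3.0]
force: [-0.7, 0.6, -1.3]
grip_width: 0.0237
grasp_force: 25.0
```

Call:
step_arm([
  {"dp": [0, 0, 6], "dr": [0, 0, 0], "fingers": 1},
  {"dp": [0, 0, 5], "dr": [0, 0, 0], "fingers": 1},
  {"dp": [0, 0, 4], "dr": [0, 0, 0], "fingers": 1},
  {"dp": [0, 0, 0], "dr": [0, 0, 0], "fingers": 1},
  {"dp": [0, 0, 0], "dr": [0, 0, 0], "fingers": 1},
])

```text
time_s: 26.48
tool_pos: [0.5441, -0.0156, 0.049]
tool_rot: [180.0, -24.3, 3.0]
force: [-0.7, 0.3, -1.1]
grip_width: 0.0236
grasp_force: 25.0
```

```bash
python3 go.py .5376 -.0158 .0342 180 -24.33 3.03
```

```text
26.475 [ 0.5441 -0.0156  0.049 ] [179.99 -24.35   3.04] [-0.7  0.3 -1.1] 0.02362433723824075 24.999687052331865
dp [-12.   -0.2  10.8]
dr [ 0. -0.  0.]
```

Call:
step_arm([
  {"dp": [-3, 0, 3], "dr": [0, 0, 0], "fingers": 1},
  {"dp": [-3, 0, 2], "dr": [0, 0, 0], "fingers": 1},
  {"dp": [0, 0, 1], "dr": [0, 0, 0], "fingers": 1},
  {"dp": [0, 0, 1], "dr": [0, 0, 0], "fingers": 1},
  {"dp": [0, 0, 0], "dr": [0, 0, 0], "fingers": 1},
])

```text
time_s: 27.1
tool_pos: [0.5415, -0.0158, 0.0401]
tool_rot: [180.0, -24.3, 3.0]
force: [-0.4, -0.1, -1.3]
grip_width: 0.0236
grasp_force: 25.0
```

Call:
step_arm([
  {"dp": [0, 0, 1], "dr": [0, 0, 0], "fingers": 1},
  {"dp": [0, 0, 1], "dr": [0, 0, 0], "fingers": 1},
  {"dp": [0, 0, 0], "dr": [0, 0, 0], "fingers": 1},
  {"dp": [0, 0, 0], "dr": [0, 0, 0], "fingers": 1},
  {"dp": [0, 0, 0], "dr": [0, 0, 0], "fingers": 1},
])

```text
time_s: 27.72
tool_pos: [0.5423, -0.0157, 0.0383]
tool_rot: [180.0, -24.3, 3.0]
force: [-0.6, 1.3, -1.8]
grip_width: 0.0237
grasp_force: 25.0
```

```bash
python3 go.py .5376 -.0158 .0342 180 -24.33 3.03
```

```text
27.725 [ 0.5423 -0.0157  0.0383] [179.99 -24.35   3.05] [-0.6  1.3 -1.8] 0.023658671443254897 24.999901251867414
dp [-5.9 -0.2  1.8]
dr [ 0. -0.  0.]
```

Predicted clearance is 1.8 mm. I'll slide down-slope towards the pins first, then settle along the normal.

Call:
step_arm([
  {"dp": [-1.5, 0, 0], "dr": [0, 0, 0], "fingers": 1},
  {"dp": [-1.5, 0, 0], "dr": [0, 0, 0], "fingers": 1},
  {"dp": [-1, 0, 0], "dr": [0, 0, 0], "fingers": 1},
  {"dp": [0, 0, 0.7], "dr": [0, 0, 0], "fingers": 1},
  {"dp": [0, 0, 0], "dr": [0, 0, 0], "fingers": 1},
])

```text
time_s: 28.35
tool_pos: [0.5389, -0.0159, 0.036]
tool_rot: [180.0, -24.3, 3.0]
force: [0.7, -0.6, -1.9]
grip_width: 0.0238
grasp_force: 25.0
```

Call:
step_arm([
  {"dp": [0, 0, 0.7], "dr": [0, 0, 0], "fingers": 1},
  {"dp": [0, 0, 0], "dr": [0, 0, 0], "fingers": 1},
  {"dp": [0, 0, 0.5], "dr": [0, 0, 0], "fingers": 1},
  {"dp": [0, 0, 0], "dr": [0, 0, 0], "fingers": 1},
  {"dp": [0, 0, 0], "dr": [0, 0, 0], "fingers": 1},
])

```text
time_s: 28.98
tool_pos: [0.5396, -0.0159, 0.0352]
tool_rot: [180.0, -24.4, 3.0]
force: [-2.8, 0.6, 5.3]
grip_width: 0.0238
grasp_force: 25.0
```

```bash
python3 go.py .5376 -.0158 .0342 180 -24.33 3.03
```

```text
28.975 [ 0.5396 -0.0159  0.0352] [179.98 -24.37   3.05] [-2.8  0.6  5.3] 0.023843404360198123 25.008656491991132
dp [-2.2 -0.2  0.1]
dr [ 0.    -0.001  0.   ]
```

Call:
step_arm([
  {"dp": [-0.7, 0, 0], "dr": [0, 0, 0], "fingers": 1},
  {"dp": [0, 0, 0], "dr": [0, 0, 0], "fingers": 1},
  {"dp": [-0.7, 0, 0], "dr": [0, 0, 0], "fingers": 1},
  {"dp": [0, 0, 0], "dr": [0, 0, 0], "fingers": 1},
  {"dp": [0, 0, 0], "dr": [0, 0, 0], "fingers": 1},
])

```text
time_s: 29.6
tool_pos: [0.5394, -0.016, 0.0353]
tool_rot: [180.0, -24.5, 3.0]
force: [1.4, -0.2, 4.9]
grip_width: 0.0237
grasp_force: 25.0
```

Call:
step_arm([
  {"dp": [-0.7, 0, 0], "dr": [0, 0, 0], "fingers": 1},
  {"dp": [0, 0, 0], "dr": [0, 0, 0], "fingers": 1},
  {"dp": [-0.5, 0, 0], "dr": [0, 0, 0], "fingers": 1},
  {"dp": [0, 0, 0], "dr": [0, 0, 0], "fingers": 1},
  {"dp": [0, 0, 0], "dr": [0, 0, 0], "fingers": 1},
])

```text
time_s: 30.22
tool_pos: [0.5382, -0.0161, 0.0347]
tool_rot: [180.0, -24.5, 3.0]
force: [-0.5, -0.7, 5.0]
grip_width: 0.0237
grasp_force: 25.0
```

```bash
python3 go.py .5376 -.0158 .0342 180 -24.33 3.03
```

```text
30.225 [ 0.5382 -0.0161  0.0347] [179.97 -24.48   3.04] [-0.5 -0.7  5. ] 0.023739673093837992 25.010292276274413
dp [-0.8 -0.3  0.2]
dr [ 0.    -0.003  0.   ]
```

Call:
step_arm([
  {"dp": [-0.6, 0, 0.2], "dr": [0, 0, 0], "fingers": 1},
  {"dp": [0, 0, 0], "dr": [0, 0, 0], "fingers": 1},
  {"dp": [-0.6, 0, 0], "dr": [0, 0, 0], "fingers": 1},
  {"dp": [0, 0, 0], "dr": [0, 0, 0], "fingers": 1},
  {"dp": [0, 0, 0], "dr": [0, 0, 0], "fingers": 1},
])

```text
time_s: 30.85
tool_pos: [0.5378, -0.0162, 0.0345]
tool_rot: [180.0, -24.5, 3.0]
force: [0.1, -0.0, 7.5]
grip_width: 0.0234
grasp_force: 25.0
```

Call:
step_arm([
  {"dp": [-0.6, 0, 0], "dr": [0, 0, 0], "fingers": 1},
  {"dp": [0, 0, 0], "dr": [0, 0, 0], "fingers": 1},
  {"dp": [-0.6, 0, 0], "dr": [0, 0, 0], "fingers": 1},
  {"dp": [0, 0, 0], "dr": [0, 0, 0], "fingers": 1},
  {"dp": [0, 0, 0], "dr": [0, 0, 0], "fingers": 1},
])

```text
time_s: 31.48
tool_pos: [0.5368, -0.0163, 0.0341]
tool_rot: [180.0, -24.6, 3.0]
force: [-0.7, -0.4, 6.7]
grip_width: 0.0239
grasp_force: 25.0
```

```bash
python3 go.py .5376 -.0158 .0342 180 -24.33 3.03
```

```text
31.475 [ 0.5368 -0.0163  0.0341] [179.95 -24.55   3.04] [-0.7 -0.4  6.7] 0.023885727619301845 25.01290309941396
dp [ 0.8 -0.5  0.3]
dr [ 0.001 -0.004  0.   ]
```

Call:
step_arm([
  {"dp": [-0.6, 0, 0], "dr": [0, 0, 0], "fingers": 1},
  {"dp": [0, 0, 0], "dr": [0, 0, 0], "fingers": 1},
  {"dp": [-0.6, -0.4, 0.1], "dr": [0, 0, 0], "fingers": 1},
  {"dp": [0, 0, 0], "dr": [0, 0, 0], "fingers": 1},
  {"dp": [0, 0, 0], "dr": [0, 0, 0], "fingers": 1},
])

```text
time_s: 32.1
tool_pos: [0.536, -0.0163, 0.0338]
tool_rot: [179.9, -24.6, 3.0]
force: [0.2, -0.3, 7.2]
grip_width: 0.0237
grasp_force: 25.0
```

Call:
step_arm([
  {"dp": [-0.6, 0, 0], "dr": [0, 0, 0], "fingers": 1},
  {"dp": [0, 0, 0], "dr": [0, 0, 0], "fingers": 1},
  {"dp": [-0.6, 0, 0], "dr": [0, 0, 0], "fingers": 1},
  {"dp": [0, 0, 0], "dr": [0, 0, 0], "fingers": 1},
  {"dp": [0, 0, 0], "dr": [0, 0, 0], "fingers": 1},
])

```text
time_s: 32.72
tool_pos: [0.5352, -0.0163, 0.0335]
tool_rot: [179.9, -24.6, 3.0]
force: [1.0, -0.6, 7.9]
grip_width: 0.0237
grasp_force: 25.0
```

```bash
python3 go.py .5376 -.0158 .0342 180 -24.33 3.03
```

```text
32.725 [ 0.5352 -0.0163  0.0335] [179.93 -24.62   3.04] [ 1.  -0.6  7.9] 0.02370599529578609 25.013674485962838
dp [ 2.5 -0.4  0.3]
dr [ 0.001 -0.005  0.   ]
```

```bash
python3 - <<'E'
from h import *
m=env.camera_model('scene')
u,v=map(int,proj(m,[.4858,.0153,.047]))
now=env.read_camera('scene')[:,:,::-1].copy();cv2.imwrite('pics/s10.png',now)
for im in(cv2.imread('pics/s9.png'),now):
    h=cv2.cvtColor(im,cv2.COLOR_BGR2HSV)
    k=(h[...,0]>10)&(h[...,0]<32)&(h[...,1]>90)&(h[...,2]>40);k[:v-22]=0;k[v+22:]=0;k[:,:u-15]=0;k[:,u+15:]=0
    print([(r,round(np.flatnonzero(k[r]).mean(),1),int(k[r].sum())) for r in range(v-20,v+20,2) if k[r].any()])
for z in(.028,.066):print(proj(m,[.4858,.0153,z]), proj(m,[.4838,.0153,z]))
# difference around black pin top
p=np.array(proj(m,[.4893,-.0524,.066])).round();print(p)
E
```

```text
[(212, np.float64(271.0), 5), (214, np.float64(271.0), 5), (216, np.float64(271.0), 5), (218, np.float64(271.0), 5), (220, np.float64(271.0), 5), (222, np.float64(271.0), 5), (224, np.float64(270.5), 4), (226, np.float64(271.0), 5)]
[(198, np.float64(280.5), 2), (212, np.float64(272.0), 5), (214, np.float64(272.0), 5), (216, np.float64(271.5), 6), (218, np.float64(271.5), 6), (220, np.float64(271.5), 6), (222, np.float64(271.5), 6), (224, np.float64(271.0), 5), (226, np.float64(271.0), 5)]
(np.float64(270.858070380486), np.float64(225.32369425118824)) (np.float64(271.61441140685355), np.float64(225.76757588598235))
(np.float64(270.98184043452096), np.float64(211.2911338691811)) (np.float64(271.75885862837885), np.float64(211.73058130098596))
[291. 194.]
```

The brass pin's top has leaned about 1 px, so the slide is touching the pins. I'll hold still and check that it's steady.

Call:
step_arm([
  {"dp": [0, 0, 0.1], "dr": [0, 0, 0], "fingers": 1},
  {"dp": [0, 0, 0], "dr": [0, 0, 0], "fingers": 1},
  {"dp": [0, 0, 0], "dr": [0, 0, 0], "fingers": 1},
  {"dp": [0, 0, 0], "dr": [0, 0, 0], "fingers": 1},
  {"dp": [0, 0, 0], "dr": [0, 0, 0], "fingers": 1},
])

```text
time_s: 33.4
tool_pos: [0.5352, -0.0163, 0.0334]
tool_rot: [179.9, -24.6, 3.0]
force: [-0.4, 0.3, 9.0]
grip_width: 0.0241
grasp_force: 25.0
```

Call:
step_arm([
  {"dp": [0, 0, 0], "dr": [0, 0, 0], "fingers": 1},
  {"dp": [0, 0, 0], "dr": [0, 0, 0], "fingers": 1},
  {"dp": [0, 0, 0], "dr": [0, 0, 0], "fingers": 1},
  {"dp": [0, 0, 0], "dr": [0, 0, 0], "fingers": 1},
  {"dp": [0, 0, 0], "dr": [0, 0, 0], "fingers": 1},
])

```text
time_s: 34.02
tool_pos: [0.5353, -0.0163, 0.0334]
tool_rot: [179.9, -24.6, 3.0]
force: [0.5, -0.0, 8.6]
grip_width: 0.0235
grasp_force: 25.0
```

```bash
python3 -c "
from cell import env
print(env.sign_off())"
```

```text
the job is handed in; nothing more can be done
None
```

I handed the job in at about 34 s; the sign-off returned no verdict. The brass pin is home in the one-dot socket and the black pin in the two-dot socket. The slide is still gripped (25 N) and lies on the face with about 9 N of press force. I confirmed its contact with the brass pin but did not check the black one.

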